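# Heft the tea tins and hand over the full one

### The job

Three identical closed tea tins stand on the worktop; two have been started and are light, one is still full and clearly heavier, but they look the same, so heft them. Stand the two light tins in the two wells of the wooden holder, and finish with the full tin held upright in the gripper, its underside at least 15 cm above the worktop, ready to be handed over (the program ends while holding it). Do not knock a tin over, and leave the mugs, the lemon and the teaspoon where they are.

Things in the scene. Friction and masses are not known exactly. Their poses are not given: they have to be found in the camera images.
- tin_1_center (a point): centre (half-way up) of one of three look-alike closed tea tins, bare metal, 58 mm in diameter, 92 mm tall, z up, standing on the worktop; the lid (thin dark seam 27 mm below the top) stays on. Two are started (0.18 to 0.31 kg each), one is full (0.53 to 0.61 kg); which one differs every time. A sealed pack lies loose inside, with 4 mm of play sideways and more above
- tin_2_center (a point): centre (half-way up) of one of three look-alike closed tea tins, bare metal, 58 mm in diameter, 92 mm tall, z up, standing on the worktop; the lid (thin dark seam 27 mm below the top) stays on. Two are started (0.18 to 0.31 kg each), one is full (0.53 to 0.61 kg); which one differs every time. A sealed pack lies loose inside, with 4 mm of play sideways and more above
- tin_3_center (a point): centre (half-way up) of one of three look-alike closed tea tins, bare metal, 58 mm in diameter, 92 mm tall, z up, standing on the worktop; the lid (thin dark seam 27 mm below the top) stays on. Two are started (0.18 to 0.31 kg each), one is full (0.53 to 0.61 kg); which one differs every time. A sealed pack lies loose inside, with 4 mm of play sideways and more above
- holder_hole0 (a point): centre of the mouth of one of two round wells in a fixed wooden block, 96 x 200 x 24 mm; on its top face, 24 mm above the worktop, y along the block's long side, z up. Wells are 66 mm wide with a 3 mm chamfer, 14 mm deep (floor 10 mm above the worktop), 100 mm apart; either tin may go in either
- holder_hole1 (a point): centre of the mouth of one of two round wells in a fixed wooden block, 96 x 200 x 24 mm; on its top face, 24 mm above the worktop, y along the block's long side, z up. Wells are 66 mm wide with a 3 mm chamfer, 14 mm deep (floor 10 mm above the worktop), 100 mm apart; either tin may go in either
- mug_white: plain white mug, 83 x 116 x 94 mm, origin at the centre of its underside; a bystander behind the work, not to be moved
- mug_dotted: white mug with dark dots, 82 x 114 x 91 mm, origin at the centre of its underside; a bystander at the right, not to be moved
- lemon: lemon, 78 x 55 x 56 mm, origin at the middle of its underside; a bystander, not to be moved
- teaspoon: steel teaspoon lying flat, 139 x 30 x 10 mm, origin at the middle of its underside; a bystander near the worktop's front edge, not to be moved
Mind the look-alikes: they are no part of the job. Leave any green look-alike of the part that bears tin_3_center alone.

How it is judged:
By the outcome, as a careful person would: the job done as asked, in the order asked, and still so for the second after the job is handed in, while the arm keeps its last pose, push and grip.
It also fails if it takes over 72 s, if anything falls off the work surface, if the arm or the gripper's body presses on something with over 40 N, if the wrist force passes 120 N, or if a joint passes its speed limit or range.

### The arm

A 6-joint arm with a two-finger parallel gripper is mounted at the origin on a cart in front of the work surface, level with it; the furniture and walls round the work are solid. World frame = base frame: x ahead of the robot, y to its left, z up, the work surface at z = 0. Lengths are in m, angles in rad, forces in N, time in s.
With the tool pointing down it reaches from about 0.4 to 0.825 m from the base axis. Payload 7 kg.
Tool frame: the origin (TCP) lies on the centre line of the jaws, within the pads' length; the fingertips stand tip_reach ahead of it and the grasp point (between the pads) is the TCP (tip_reach is the distance from the TCP to the fingertips, in m); z points along the fingers, y is the line along which they close (so a half turn about z gives the same grasp; the last joint's range is limited). The gripper opens to 88 mm and grips with 3 to 60 N. Pads are 19 mm wide; open, the fingers measure 130 mm over their backs; the gripper's body (78 mm by 193 mm) begins 47 mm behind the grasp point.
Start: joints at [1.479, 0.359, 0.012, 0, -1.224, -0.288], TCP at [0.25, 0.627, 0.21] pointing down, gripper open.
Joint ranges: [-3.07, 3.07], [-1.43, 2.12], [-1.02, 1.25], [-3.03, 1.67], [-3.05, -0], [-3.03, 3.03]. Speed limits (rad/s): [2.39, 2.39, 3.01, 3.14, 3.14, 3.14].

### API

Orientations are given as [roll, pitch, yaw] about the fixed x, y, z axes, in that order (R = Rz(yaw) Ry(pitch) Rx(roll)).
In Python, from station import get_state, grab_frame, calibration, job_done, find_in, mark_of, tip_reach gives the robot as it stands.
- The arm moves only by the shell command python3 -m handwheel 'ROWS' [OPENING] [FORCE]. ROWS is JSON, a list of rows, each an object with "delta_pos": the shift along the world's x, y, z in units of 30 mm (1.0 is 30 mm), a list of three; "dr": the turn, a rotation vector about the world's x, y, z in degrees, a list of three. In form: [{"delta_pos": [tx, ty, tz], "dr": [rx, ry, rz]}, ...]. A call has 1 to 10 rows; each row shifts and turns the commanded pose from where the row before left it; what a row does not reach is not made up. A row lasts 1/10 s, in which the tool goes at most 50 mm and 8.59 degrees, less where a joint would pass 70% of its speed; a pose out of reach is approached as far as the arm can. A call is refused whole if a number of a shift passes 1 or a number of a turn 8.59, either way. A call with a gripper value outside its range is refused whole. OPENING is the closure, from -1 (fully open) to 1 (shut), set as the call begins (- or left out, the last holds). The fingers move at their own pace and stop on an object; FORCE is the grip in N (left out, the last holds). Time passes only in rows, so rows that do not move let the fingers close. It gives the time, the measured TCP pose, the force, the opening and the grip force at its end, in the units of the state.
- get_state(): the state, without advancing time (a new reading comes with each control period).
- grab_frame(name): name is "side" or "top"; returns the picture (384x512x3 uint8, red, green, blue); there is no depth.
- calibration(name): a dict with "fx", "fy", "cx", "cy" (pixels), "k1" (the pictures are not rectified: a ray, as slopes to the right and down, at radius r is drawn at 1 + k1 r^2 times it, then the intrinsics apply), "extrinsics" (4x4, takes a point from world to camera coordinates). Camera axes: x right, y down, z forward; pixel columns grow to the right and rows downward; lengths in m; the calibration is good to about 2 mm. A picture is of the moment at which its call begins. calibration takes no time and is no camera call.
- job_done(): hands the job in; it is judged then, once.
Trained networks look in the newest picture that a camera, given by its name, has taken for a name from the list of things; names that differ only in an ending like _2 or _b are one class to them, and where a whole thing is asked for, a point or a joint stands for the part that bears it (a point fixed in the world has none). Each returns a list of dicts, best first, with "conf" (0 to 1); they miss things now and then, are a little off and sometimes report something else, mostly with a low value. They report only what shows in the picture. A call takes as long as a camera call. They do not tell look-alikes from the thing itself.
- find_in(camera, query): "location" ([column, row] in pixels, amid what is visible of it).
- mark_of(camera, query): "location" ([column, row] in pixels: a listed point, or the origin of a listed thing).
The state is a dict: "t": time; "q": joint angles; "qd": joint speeds; "joint_efforts": joint torques, N m; "eef_pos": TCP position; "ee_rot": TCP orientation; "force": force on the tool from outside, world axes, zero at the start; "moment": the same for the moment, N m; "width": finger opening in m; "gripper_force": force on a finger pad.
Only numpy, scipy, OpenCV 4.12 (cv2) and the standard library are available. Lean on these libraries where they do the work, as an engineer would, in place of code of your own. Each camera call takes 0.05 s, during which the arm holds its last target. There are 200 camera calls.

## Working session

There is one attempt and no reset: what is moved stays moved. The work goes in short steps, Python scripts to look and compute and a shell command to move; the robot and the scene stay as the last step left them, time stands still between calls to the robot, and variables do not carry over. Pictures are saved under pics/ and viewed, at most 10 in all, crops included, and the job is handed in when it is done.

```bash
mkdir -p pics
cat > h.py <<'E'
import numpy as np, cv2
from station import *
def K(c):
    k=calibration(c); return k,np.array([[k['fx'],0,k['cx']],[0,k['fy'],k['cy']],[0,0,1.]]),np.array([k['k1'],0,0,0,0.])
def ray(c,p):
    k,M,d=K(c); E=np.array(k['extrinsics'])
    u=cv2.undistortPoints(np.array([[p]],float),M,d)[0,0]
    R=E[:3,:3]; return -R.T@E[:3,3], R.T@np.array([u[0],u[1],1.])
def atz(c,p,z):
    o,v=ray(c,p); return o+v*(z-o[2])/v[2]
def proj(c,P):
    k,M,d=K(c); E=np.array(k['extrinsics'])
    return cv2.projectPoints(np.array(P,float).reshape(-1,1,3),cv2.Rodrigues(E[:3,:3])[0],E[:3,3],M,d)[0][:,0]
E
python3 - <<'E'
from h import *
np.set_printoptions(precision=3,suppress=True)
s=get_state(); print(s, tip_reach)
for c in('top','side'):
    im=grab_frame(c); cv2.imwrite(f'pics/{c}0.png',cv2.resize(im[:,:,::-1],(800,600)))
    print(c,ray(c,(256,192))[0])
    for q,z in(('tin_1_center',.046),('holder_hole0',.024),('mug_white',0),('mug_dotted',0),('lemon',0),('teaspoon',0)):
        for d in mark_of(c,q): print(q,np.array(d['location']),round(d['conf'],2),atz(c,d['location'],z))
E
```

```text
{'t': 0.0, 'q': array([ 1.479,  0.359,  0.011, -0.   , -1.224, -0.288]), 'qd': array([-0.001,  0.001, -0.002, -0.   , -0.001,  0.001]), 'joint_efforts': array([ -0.001, -58.272,  29.304,   6.998,   0.007,  -0.   ]), 'eef_pos': array([0.25 , 0.626, 0.209]), 'ee_rot': array([ 3.14, -0.  , -0.38]), 'force': array([-0.066, -0.647, -0.198]), 'moment': array([-0.027,  0.014,  0.006]), 'gripper_force': 0.0, 'width': 0.08743508064836908} 0.019
top [ 0.441 -0.024  1.336]
tin_1_center [314.8 201.4] 0.95 [ 0.517 -0.223  0.046]
holder_hole0 [165.  194.1] 0.81 [0.549 0.212 0.024]
holder_hole0 [137.5 203.1] 0.6 [0.524 0.292 0.024]
mug_white [215.  135.6] 0.77 [0.725 0.065 0.   ]
mug_dotted [371.8 147.7] 0.7 [ 0.679 -0.408  0.   ]
lemon [257.7 145.9] 0.62 [ 0.691 -0.063  0.   ]
teaspoon [181.1 246.4] 0.75 [0.395 0.169 0.   ]
side [ 0.526 -1.064  0.849]
tin_1_center [240.2 236.8] 0.66 [ 0.524 -0.235  0.046]
holder_hole0 [240.8 151.6] 0.65 [0.527 0.324 0.024]
holder_hole0 [286.8 214. ] 0.59 [ 0.687 -0.1    0.024]
holder_hole0 [243.7 164.1] 0.57 [0.539 0.222 0.024]
mug_white [288.4 192.8] 0.92 [0.711 0.054 0.   ]
mug_dotted [291.6 286.1] 0.86 [ 0.673 -0.394  0.   ]
mug_dotted [240.4 153.1] 0.59 [0.525 0.351 0.   ]
lemon [286.2 216.3] 0.79 [ 0.688 -0.085  0.   ]
lemon [289.7 191.6] 0.66 [0.717 0.062 0.   ]
teaspoon [207.3 175.2] 0.52 [0.389 0.176 0.   ]
```

View pics/top0.png

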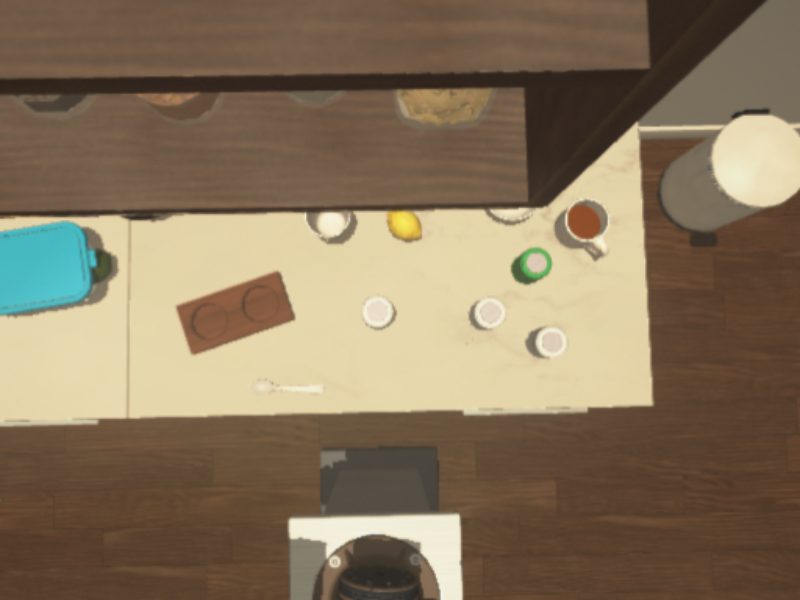

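View pics/side0.png

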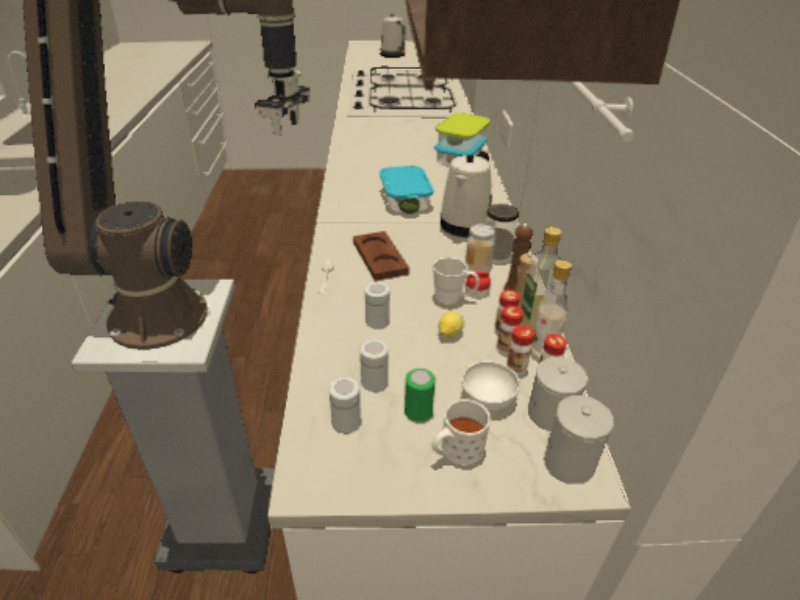

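Candidates (top, 800-px picture): white/bare tins at (378,312), (489,313), (550,342); a green one at (535,264), which is the look-alike to leave alone. The holder wells are at about (210,321) and (262,303). Next I measure these and confirm them in one crop.

Run:
```python
from h import *
np.set_printoptions(precision=3,suppress=True)
im=grab_frame('top'); 
x0,y0,S=100,120,3
cr=cv2.resize(im[y0:y0+140,x0:x0+290,::-1],None,fx=S,fy=S,interpolation=cv2.INTER_CUBIC)
d=[x['location'] for x in mark_of('top','tin_1_center')+find_in('top','tin_2_center')]
for p in d: print(p,atz('top',p,.046))
g=cv2.cvtColor(cr,cv2.COLOR_BGR2GRAY)
# holder: mask brown
hsv=cv2.cvtColor(cr,cv2.COLOR_BGR2HSV)
m=((hsv[...,2]<140)&(hsv[...,1]>90)).astype(np.uint8)
m[:90]=0
n,l,st,ce=cv2.connectedComponentsWithStats(m); i=1+st[1:,4].argmax()
c=np.argwhere(l==i)[:,::-1].astype(np.float32)
r=cv2.minAreaRect(c); b=cv2.boxPoints(r)
toimg=lambda p:np.array(p)/S+[x0+.5/S-.5,y0+.5/S-.5]
B=np.array([atz('top',toimg(p),.024) for p in b]); ctr=B.mean(0)
print('box',B,'sizes',np.linalg.norm(B[0]-B[1]),np.linalg.norm(B[1]-B[2]),'ctr',ctr)
a,e=B[1]-B[0],B[2]-B[1]; v=a if np.linalg.norm(a)>np.linalg.norm(e) else e; v/=np.linalg.norm(v)
W=[ctr+.05*v,ctr-.05*v]; print('wells',W,np.degrees(np.arctan2(v[1],v[0])))
for w in W:
    t=np.linspace(0,6.283,40); P=proj('top',[[w[0]+.033*np.cos(q),w[1]+.033*np.sin(q),.024] for q in t])
    cv2.polylines(cr,[((P-[x0,y0]+.5)*S).astype(np.int32)],True,(0,255,255),1)
# tins: fit pos by maximizing gradient of the rims
gy=cv2.GaussianBlur(g,(0,0),2).astype(float); gx=np.hypot(cv2.Sobel(gy,6,1,0),cv2.Sobel(gy,6,0,1))
from scipy.ndimage import map_coordinates as mc
from scipy.optimize import minimize
def best(p0,z,R):
    t=np.linspace(0,6.283,72)
    def f(p):
        P=proj('top',np.c_[p[0]+R*np.cos(t),p[1]+R*np.sin(t),0*t+z]); P=(P-[x0,y0]+.5)*S-.5
        return -mc(gx,[P[:,1],P[:,0]],order=1).mean(),P
    G=[(f((p0[0]+i,p0[1]+j))[0],p0[0]+i,p0[1]+j) for i in np.arange(-.025,.0251,.0015) for j in np.arange(-.025,.0251,.0015)]
    k=min(G); return k,f(k[1:])[1]
for u in((378,312),(489,313),(550,342)):
    k,P=best(atz('top',np.array(u)*.64,.092),.092,.029); print('tin',k)
    cv2.polylines(cr,[P.astype(np.int32)],True,(0,0,255),1)
for w in W:
    k,P=best(w,.024,.033); print('wellfit',k)
cv2.imwrite('pics/crop1.png',cr[:, :800] if cr.shape[1]>800 else cr)
```

```text
[241.0, 200.0] [ 0.525 -0.01   0.046]
box [[0.545 0.363 0.024]
 [0.608 0.173 0.024]
 [0.519 0.144 0.024]
 [0.457 0.333 0.024]] sizes 0.1996740546597447 0.0937488318212632 ctr [0.532 0.253 0.024]
wells [array([0.548, 0.206, 0.024]), array([0.517, 0.301, 0.024])] -71.76472510124773
tin (np.float64(-49.89229343561993), np.float64(0.523772020965983), np.float64(-0.015960403139135625))
tin (np.float64(-54.362593159839726), np.float64(0.5148821614510316), np.float64(-0.20297345856190097))Traceback (most recent call last):
  File "<stdin>", line 36, in <module>
  File "<stdin>", line 33, in best
  File "<stdin>", line 31, in f
  File "h.py", line 12, in proj
    k,M,d=K(c); E=np.array(k['extrinsics'])
          ~^^^
  File "h.py", line 4, in K
    k=calibration(c); return k,np.array([[k['fx'],0,k['cx']],[0,k['fy'],k['cy']],[0,0,1.]]),np.array([k['k1'],0,0,0,0.])
ValueError: time passes only in moves, steps and waits
```

```bash
sed -i 's/^def K/from functools import lru_cache\n@lru_cache\ndef K/' h.py
cat > fit.py <<'E'
from h import *
from scipy.ndimage import map_coordinates as mc
from scipy.optimize import minimize
def hull(cam,x,y,z0=0):
    t=np.linspace(0,2*np.pi,72); c,s=x+.029*np.cos(t),y+.029*np.sin(t)
    P=proj(cam,np.r_[np.c_[c,s,0*t+z0],np.c_[c,s,0*t+z0+.092]]).astype(np.float32)
    return cv2.convexHull(P)[:,0]
def dense(H):
    H=np.r_[H,H[:1]]; L=np.r_[0,np.cumsum(np.linalg.norm(np.diff(H,axis=0),axis=1))]
    q=np.linspace(0,L[-1],120); return np.c_[np.interp(q,L,H[:,0]),np.interp(q,L,H[:,1])]
def fit(ims,x,y,z0=0):
    Gs={}
    for c,im in ims.items():
        a=cv2.GaussianBlur(im,(0,0),.8).astype(float); Gs[c]=np.max([np.hypot(cv2.Sobel(a[...,i],6,1,0),cv2.Sobel(a[...,i],6,0,1)) for i in range(3)],0).clip(0,150)
    def f(p): return -sum(mc(G,dense(hull(c,p[0],p[1],z0)).T[::-1],order=1).mean() for c,G in Gs.items())
    k=min((f((x+i,y+j)),x+i,y+j) for i in np.arange(-.015,.0151,.003) for j in np.arange(-.015,.0151,.003))
    return minimize(f,k[1:],method='Nelder-Mead',options=dict(initial_simplex=[k[1:],(k[1]+.002,k[2]),(k[1],k[2]+.002)]))
E
python3 - <<'E'
from fit import *
ims={c:grab_frame(c) for c in('top','side')}
S=3;x0,y0=100,115
crs={c:cv2.resize(ims[c][:,:,::-1],None,fx=S,fy=S,interpolation=cv2.INTER_CUBIC) for c in ims}
for x,y in((.525,-.012),(.516,-.205),(.46,-.305)):
    for cc in (('top',),('side',),('top','side')):
        r=fit({c:ims[c] for c in cc},x,y); print(cc,r.x.round(4),round(r.fun,1))
    for c in ims: cv2.polylines(crs[c],[((hull(c,*r.x)+.5)*S).astype(np.int32)],True,(0,0,255),1)
for w in((.548,.206),(.517,.301)):
    t=np.linspace(0,6.283,40)
    for c in ims: cv2.polylines(crs[c],[((proj(c,np.c_[w[0]+.033*np.cos(t),w[1]+.033*np.sin(t),0*t+.024])+.5)*S).astype(np.int32)],True,(0,255,255),1)
a=crs['top'][120*3:240*3,105*3:371*3]; b=crs['side'][140*3:285*3,190*3:300*3]
cv2.imwrite('pics/crop1.png',a[:,:798]); cv2.imwrite('pics/crop2.png',b)
E
```

```text
('top',) [ 0.524  -0.0149] -117.3
('side',) [ 0.5279 -0.0163] -129.1
('top', 'side') [ 0.5245 -0.0153] -240.9
('top',) [ 0.519  -0.2102] -114.6
('side',) [ 0.5223 -0.2262] -117.8
('top', 'side') [ 0.5194 -0.2109] -199.8
('top',) [ 0.4644 -0.3175] -119.9
('side',) [ 0.4674 -0.3324] -122.7
('top', 'side') [ 0.465 -0.318] -205.4
```

View pics/crop1.png

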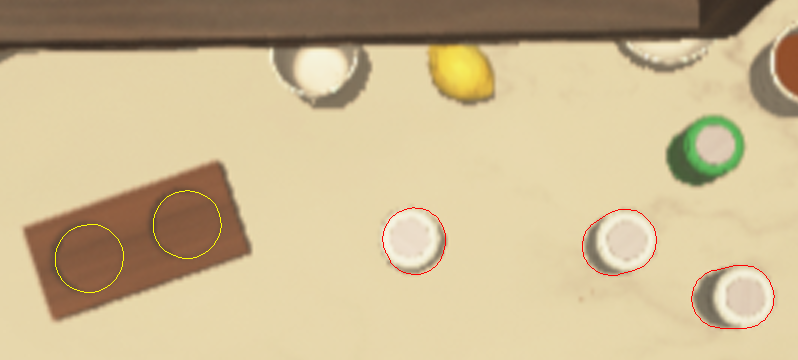

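View pics/crop2.png

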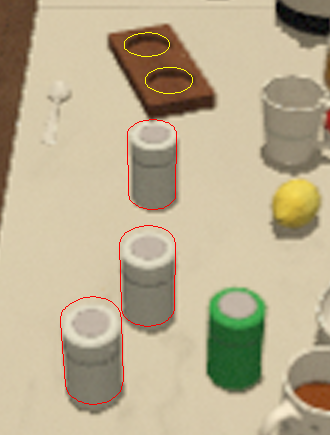

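The crops show three bare-metal tins at (414,240), (626,240) and (745,297). The green one at (713,147) is the look-alike and stays. The well circles match. Shadows bias the top fits of tins 2 and 3, so I check those again with the lid discs and the side view.

Run:
```python
from fit import *
np.set_printoptions(precision=4,suppress=True)
im=grab_frame('side'); 
for x,y in((.525,-.015),(.522,-.226),(.467,-.332)): print(fit({'side':im},x,y).x)
for p in((414,240),(626,240),(745,297)): print('lid',atz('top',np.array(p)/3+[104.5,119.5],.092))
print('side hole marks', [ (atz('side',d['location'],.024),round(d['conf'],2)) for d in mark_of('side','holder_hole0')])
```

```text
[ 0.5276 -0.0169]
[ 0.5223 -0.2262]
[ 0.4674 -0.3324]
lid [ 0.5237 -0.0151  0.092 ]
lid [ 0.5197 -0.2116  0.092 ]
lid [ 0.4646 -0.32    0.092 ]
side hole marks [(array([0.5374, 0.2167, 0.024 ]), 0.86), (array([0.529 , 0.3206, 0.024 ]), 0.7)]
```

Run:
```python
from fit import *
np.set_printoptions(precision=4,suppress=True)
for c in('top','side'): k=calibration(c); print({a:k[a] for a in('fx','fy','cx','cy','k1')}); print(np.array(k['extrinsics']))
def tri(a,b):
    (o1,v1),(o2,v2)=ray('top',a),ray('side',b); v1/=np.linalg.norm(v1);v2/=np.linalg.norm(v2)
    s=np.linalg.lstsq(np.c_[v1,-v2],o2-o1,rcond=None)[0]; p,q=o1+s[0]*v1,o2+s[1]*v2; return (p+q)/2,np.linalg.norm(p-q)
for a,b in(((411,239),(155,132)),((627,240),(148,248)),((745,297),(90,322)),((714,146),(238,304))):
    a=np.array(a)/3+[104.5,119.5]; b=np.array(b)/3+[189.5,139.5]; print(a,b,*tri(a,b))
```

```text
{'fx': 448.75810869201274, 'fy': 448.75810869201274, 'cx': 252.40772461417367, 'cy': 190.89498704676834, 'k1': 0.013660656310350959}
[[-0.0217 -0.9997  0.0134 -0.0325]
 [-0.9962  0.0205 -0.0852  0.5538]
 [ 0.0849 -0.0152 -0.9963  1.2933]
 [ 0.      0.      0.      1.    ]]
{'fx': 364.2024379500297, 'fy': 364.2024379500297, 'cx': 253.09711489891902, 'cy': 192.31306759904137, 'k1': -0.08241027669323475}
[[ 0.9994 -0.0297  0.0175 -0.572 ]
 [-0.0039 -0.6032 -0.7976  0.0371]
 [ 0.0343  0.797  -0.603   1.3424]
 [ 0.      0.      0.      1.    ]]
[241.5    199.1667] [241.1667 183.5   ] [ 0.5263 -0.0123  0.0924] 0.0031718661434669286
[313.5 199.5] [238.8333 222.1667] [ 0.5199 -0.2131  0.0883] 3.603886402886655e-05
[352.8333 218.5   ] [219.5    246.8333] [ 0.4644 -0.3206  0.0895] 0.0004729524531275791
[342.5    168.1667] [268.8333 240.8333] [ 0.6073 -0.2975  0.089 ] 0.0021100950226517084
```

Triangulating the lid centres gives z ≈ 0.089–0.092, so the positions hold: tins at (.525,-.014), (.520,-.213), (.465,-.320), wells at (.548,.206), (.517,.301). I'll use yaw -72° (closing across the block's short side) for every grasp and go to tin 1 first.

```bash
python3 -m handwheel '[{"delta_pos":[0.4,-0.9,0],"dr":[0,0,-8.4]},{"delta_pos":[0.4,-0.9,0],"dr":[0,0,-8.4]},{"delta_pos":[0.4,-0.9,0],"dr":[0,0,-8.4]},{"delta_pos":[0.4,-0.9,0],"dr":[0,0,-8.4]},{"delta_pos":[0.4,-0.9,0],"dr":[0,0,-8.4]},{"delta_pos":[0.4,-0.9,0],"dr":[0,0,-8.4]},{"delta_pos":[0.4,-0.9,0],"dr":[0,0,0]},{"delta_pos":[0.4,-0.9,0],"dr":[0,0,0]},{"delta_pos":[0.4,-0.9,0],"dr":[0,0,0]},{"delta_pos":[0.4,-0.9,0],"dr":[0,0,0]}]' -1 25
python3 -m handwheel '[{"delta_pos":[0.4,-0.9,0],"dr":[0,0,0]},{"delta_pos":[0.4,-0.9,0],"dr":[0,0,0]},{"delta_pos":[0.4,-0.9,0],"dr":[0,0,0]},{"delta_pos":[0.4,-0.9,0],"dr":[0,0,0]},{"delta_pos":[0.4,-0.9,0],"dr":[0,0,0]},{"delta_pos":[0.4,-0.9,0],"dr":[0,0,0]},{"delta_pos":[0.4,-0.9,0],"dr":[0,0,0]},{"delta_pos":[0.4,-0.9,0],"dr":[0,0,0]},{"delta_pos":[0.2,-0.5,0],"dr":[0,0,0]},{"delta_pos":[0,0,0],"dr":[0,0,0]}]'
```

```text
t: 2.05
eef_pos: [0.3706, 0.3558, 0.2098]
ee_rot: [-3.141, 0.0, -1.259]
force: [0.6, -0.1, 1.0]
width: 0.0878
gripper_force: 0.0
t: 3.05
eef_pos: [0.4727, 0.1243, 0.2096]
ee_rot: [-3.142, -0.0, -1.262]
force: [0.5, 0.4, -0.6]
width: 0.0877
gripper_force: 0.0
```

```bash
python3 -m handwheel '[{"delta_pos":[0.35,-0.92,0],"dr":[0,0,0]},{"delta_pos":[0.35,-0.92,0],"dr":[0,0,0]},{"delta_pos":[0.35,-0.92,0],"dr":[0,0,0]},{"delta_pos":[0.35,-0.92,0],"dr":[0,0,0]},{"delta_pos":[0.35,-0.92,0],"dr":[0,0,0]},{"delta_pos":[0,0,-0.5],"dr":[0,0,0]},{"delta_pos":[0,0,-0.5],"dr":[0,0,0]},{"delta_pos":[0,0,-0.5],"dr":[0,0,0]},{"delta_pos":[0,0,0],"dr":[0,0,0]},{"delta_pos":[0,0,0],"dr":[0,0,0]}]'
python3 - <<'E'
from h import *
s=get_state(); print(s['eef_pos'])
for c in('top','side'):
    im=grab_frame(c); o=proj(c,[[.525,-.014,.09]])[0].astype(int)
    cr=im[o[1]-60:o[1]+60,o[0]-60:o[0]+60,::-1]; cv2.imwrite(f'pics/n_{c}.png',cv2.resize(cr,(390,390),interpolation=2))
cv2.imwrite('pics/near1.png',np.hstack([cv2.imread(f'pics/n_{c}.png') for c in('top','side')]))
E
```

```text
t: 4.05
eef_pos: [0.5249, -0.0117, 0.1649]
ee_rot: [3.141, -0.0, -1.259]
force: [0.4, 0.7, 0.2]
width: 0.0874
gripper_force: 0.0
[ 0.52489761 -0.01170443  0.1649085 ]
```

View pics/near1.png

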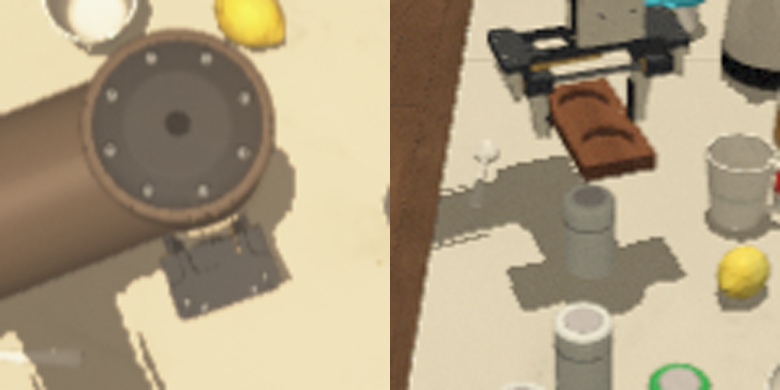

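The close view shows the tin at x≈590, midway between the fingers (540 and 640), so I descend and grip.

```bash
python3 -m handwheel '[{"delta_pos":[0,-0.08,-0.8],"dr":[0,0,0]},{"delta_pos":[0,0,-0.8],"dr":[0,0,0]},{"delta_pos":[0,0,-0.8],"dr":[0,0,0]},{"delta_pos":[0,0,-0.7],"dr":[0,0,0]},{"delta_pos":[0,0,-0.53],"dr":[0,0,0]},{"delta_pos":[0,0,0],"dr":[0,0,0]},{"delta_pos":[0,0,0],"dr":[0,0,0]}]'
python3 -m handwheel '[{"delta_pos":[0,0,0],"dr":[0,0,0]},{"delta_pos":[0,0,0],"dr":[0,0,0]},{"delta_pos":[0,0,0],"dr":[0,0,0]},{"delta_pos":[0,0,0],"dr":[0,0,0]},{"delta_pos":[0,0,0],"dr":[0,0,0]},{"delta_pos":[0,0,0],"dr":[0,0,0]},{"delta_pos":[0,0,0],"dr":[0,0,0]},{"delta_pos":[0,0,0],"dr":[0,0,0]}]' 1 25
```

```text
t: 4.85
eef_pos: [0.5254, -0.0143, 0.0565]
ee_rot: [-3.141, -0.0, -1.259]
force: [-0.6, -0.9, -0.5]
width: 0.0877
gripper_force: 0.0
t: 5.65
eef_pos: [0.5254, -0.0144, 0.056]
ee_rot: [-3.141, -0.0, -1.259]
force: [1.4, 0.3, 4.2]
width: 0.0576
gripper_force: 25.0
```

```bash
python3 -m handwheel '[{"delta_pos":[0,0,0.2],"dr":[0,0,0]},{"delta_pos":[0,0,0.4],"dr":[0,0,0]},{"delta_pos":[0,0,0.6],"dr":[0,0,0]},{"delta_pos":[0,0,0.6],"dr":[0,0,0]},{"delta_pos":[0,0,0.4],"dr":[0,0,0]},{"delta_pos":[0,0,0.2],"dr":[0,0,0]},{"delta_pos":[0,0,0],"dr":[0,0,0]},{"delta_pos":[0,0,0],"dr":[0,0,0]},{"delta_pos":[0,0,0],"dr":[0,0,0]},{"delta_pos":[0,0,0],"dr":[0,0,0]}]'
python3 -m handwheel '[{"delta_pos":[0,0,0],"dr":[0,0,0]}]'
python3 -m handwheel '[{"delta_pos":[0,0,0],"dr":[0,0,0]}]'
python3 -m handwheel '[{"delta_pos":[0,0,0],"dr":[0,0,0]}]'
python3 -c "
from station import get_state;s=get_state();print(s['force'],s['moment'],s['joint_efforts'])"
```

```text
t: 6.65
eef_pos: [0.5243, -0.0146, 0.1269]
ee_rot: [3.14, 0.0, -1.26]
force: [0.5, 0.1, -2.6]
width: 0.0575
gripper_force: 25.0
t: 6.75
eef_pos: [0.5245, -0.0146, 0.1272]
ee_rot: [3.141, -0.0, -1.26]
force: [-0.2, -0.1, -2.0]
width: 0.0571
gripper_force: 25.0
t: 6.85
eef_pos: [0.5246, -0.0146, 0.1274]
ee_rot: [3.141, -0.0, -1.259]
force: [-0.3, 0.1, -1.9]
width: 0.0574
gripper_force: 25.0
t: 6.95
eef_pos: [0.5247, -0.0145, 0.1275]
ee_rot: [3.141, -0.0, -1.259]
force: [0.9, 1.0, -2.6]
width: 0.0574
gripper_force: 25.0
[ 0.88694254  0.97466957 -2.58105691] [ 0.0391144  -0.03346724 -0.02597401] [-1.60854583e-03 -4.17435372e+01  2.64150023e+01  6.46326095e+00
  3.26370704e-02 -5.06437175e-05]
```

About 2.3 N, so tin 1 is light. I carry it to the far well (.517,.301).

```bash
python3 -m handwheel '[{"delta_pos":[0,0.3,0],"dr":[0,0,0]},{"delta_pos":[0,0.6,0],"dr":[0,0,0]},{"delta_pos":[-0.03,0.9,0],"dr":[0,0,0]},{"delta_pos":[-0.03,0.9,0],"dr":[0,0,0]},{"delta_pos":[-0.03,0.9,0],"dr":[0,0,0]},{"delta_pos":[-0.03,0.9,0],"dr":[0,0,0]},{"delta_pos":[-0.03,0.9,0],"dr":[0,0,0]},{"delta_pos":[-0.03,0.9,0],"dr":[0,0,0]},{"delta_pos":[-0.03,0.9,0],"dr":[0,0,0]},{"delta_pos":[-0.04,0.9,0],"dr":[0,0,0]}]'
python3 -m handwheel '[{"delta_pos":[0,0.9,0],"dr":[0,0,0]},{"delta_pos":[0,0.8,0],"dr":[0,0,0]},{"delta_pos":[0,0.5,0],"dr":[0,0,0]},{"delta_pos":[0,0.22,0],"dr":[0,0,0]},{"delta_pos":[0,0,-0.4],"dr":[0,0,0]},{"delta_pos":[0,0,-0.5],"dr":[0,0,0]},{"delta_pos":[0,0,-0.3],"dr":[0,0,0]},{"delta_pos":[0,0,0],"dr":[0,0,0]},{"delta_pos":[0,0,0],"dr":[0,0,0]}]'
python3 - <<'E'
from fit import *
s=get_state(); p=s['eef_pos']; print(p)
out=[]
for c in('top','side'):
    im=grab_frame(c); B=cv2.resize(im[:,:,::-1],None,fx=4,fy=4,interpolation=2)
    t=np.linspace(0,6.283,60)
    for w in((.548,.206),(.517,.301)):
        cv2.polylines(B,[((proj(c,np.c_[w[0]+.033*np.cos(t),w[1]+.033*np.sin(t),0*t+.024])+.5)*4).astype(np.int32)],True,(0,255,255),1)
    cv2.polylines(B,[((hull(c,p[0],p[1],p[2]-.056)+.5)*4).astype(np.int32)],True,(0,0,255),1)
    o=(proj(c,[[.53,.27,.05]])[0]*4).astype(int); x,y=max(o[0]-195,0),max(o[1]-200,0); out.append(B[y:y+400,x:x+390])
cv2.imwrite('pics/well1.png',np.hstack(out))
E
```

```text
t: 7.95
eef_pos: [0.5169, 0.2302, 0.1277]
ee_rot: [-3.141, 0.0, -1.259]
force: [0.6, -0.5, -2.3]
width: 0.0575
gripper_force: 25.0
t: 8.85
eef_pos: [0.5174, 0.3004, 0.0916]
ee_rot: [3.141, -0.0, -1.26]
force: [-0.0, -0.8, -2.3]
width: 0.057
gripper_force: 25.0
[0.51739565 0.30042973 0.09156383]
```

View pics/well1.png

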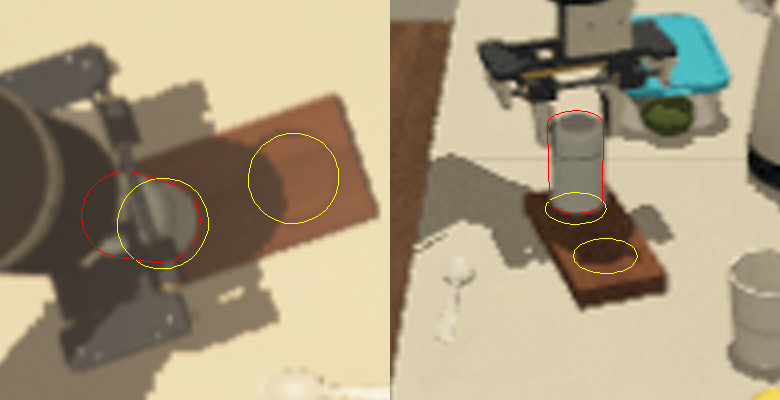

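The held tin's outline agrees with the prediction in both views and sits over the well ring, so I lower it.

```bash
python3 -m handwheel '[{"delta_pos":[0,0,-0.2],"dr":[0,0,0]},{"delta_pos":[0,0,-0.2],"dr":[0,0,0]},{"delta_pos":[0,0,-0.15],"dr":[0,0,0]},{"delta_pos":[0,0,0],"dr":[0,0,0]},{"delta_pos":[0,0,0],"dr":[0,0,0]}]'
python3 -m handwheel '[{"delta_pos":[0,0,-0.1],"dr":[0,0,0]},{"delta_pos":[0,0,-0.1],"dr":[0,0,0]},{"delta_pos":[0,0,-0.05],"dr":[0,0,0]},{"delta_pos":[0,0,0],"dr":[0,0,0]},{"delta_pos":[0,0,0],"dr":[0,0,0]}]'
```

```text
t: 9.45
eef_pos: [0.5172, 0.301, 0.075]
ee_rot: [3.141, -0.0, -1.259]
force: [-0.8, -0.2, -2.1]
width: 0.0572
gripper_force: 25.0
t: 9.95
eef_pos: [0.5173, 0.3011, 0.0676]
ee_rot: [3.142, -0.0, -1.259]
force: [-1.1, -0.2, -2.6]
width: 0.057
gripper_force: 25.0
```

```bash
python3 -m handwheel '[{"delta_pos":[0,0,-0.06],"dr":[0,0,0]},{"delta_pos":[0,0,0],"dr":[0,0,0]},{"delta_pos":[0,0,0],"dr":[0,0,0]}]'
python3 -m handwheel '[{"delta_pos":[0,0,0],"dr":[0,0,0]},{"delta_pos":[0,0,0],"dr":[0,0,0]},{"delta_pos":[0,0,0],"dr":[0,0,0]},{"delta_pos":[0,0,0],"dr":[0,0,0]},{"delta_pos":[0,0,0],"dr":[0,0,0]},{"delta_pos":[0,0,0],"dr":[0,0,0]}]' -1
python3 -m handwheel '[{"delta_pos":[0,0,0.5],"dr":[0,0,0]},{"delta_pos":[0,0,0.8],"dr":[0,0,0]},{"delta_pos":[0,0,0.9],"dr":[0,0,0]},{"delta_pos":[0,0,0.9],"dr":[0,0,0]},{"delta_pos":[0,0,0.9],"dr":[0,0,0]},{"delta_pos":[0,-0.4,0],"dr":[0,0,0]},{"delta_pos":[0,-0.9,0],"dr":[0,0,0]},{"delta_pos":[0,-0.9,0],"dr":[0,0,0]},{"delta_pos":[0,-0.9,0],"dr":[0,0,0]},{"delta_pos":[0,-0.9,0],"dr":[0,0,0]}]'
```

```text
t: 10.25
eef_pos: [0.5175, 0.3013, 0.0661]
ee_rot: [-3.141, 0.0, -1.259]
force: [0.2, 0.5, -0.6]
width: 0.0575
gripper_force: 25.0
t: 10.85
eef_pos: [0.5173, 0.3011, 0.0659]
ee_rot: [-3.142, -0.0, -1.259]
force: [0.1, 0.6, 0.3]
width: 0.0873
gripper_force: 0.0
t: 11.85
eef_pos: [0.5169, 0.1798, 0.1855]
ee_rot: [3.141, -0.0, -1.259]
force: [0.9, 0.5, -0.5]
width: 0.0876
gripper_force: 0.0
```

```bash
python3 -m handwheel '[{"delta_pos":[0.01,-0.95,0],"dr":[0,0,0]},{"delta_pos":[0.01,-0.95,0],"dr":[0,0,0]},{"delta_pos":[0.01,-0.95,0],"dr":[0,0,0]},{"delta_pos":[0.01,-0.95,0],"dr":[0,0,0]},{"delta_pos":[0.01,-0.95,0],"dr":[0,0,0]},{"delta_pos":[0.01,-0.95,0],"dr":[0,0,0]},{"delta_pos":[0.01,-0.95,0],"dr":[0,0,0]},{"delta_pos":[0.01,-0.95,0],"dr":[0,0,0]},{"delta_pos":[0.01,-0.95,0],"dr":[0,0,0]},{"delta_pos":[0.01,-0.95,0],"dr":[0,0,0]}]'
python3 -m handwheel '[{"delta_pos":[0,-0.9,0],"dr":[0,0,0]},{"delta_pos":[0,-0.9,0],"dr":[0,0,0]},{"delta_pos":[0,-0.9,0],"dr":[0,0,0]},{"delta_pos":[0,-0.6,0],"dr":[0,0,0]},{"delta_pos":[0,-0.3,0],"dr":[0,0,0]},{"delta_pos":[0,0,-0.6],"dr":[0,0,0]},{"delta_pos":[0,0,-0.6],"dr":[0,0,0]},{"delta_pos":[0,0,-0.4],"dr":[0,0,0]},{"delta_pos":[0,0,0],"dr":[0,0,0]}]'
python3 - <<'E'
from fit import *
p=get_state()['eef_pos']; print(p)
out=[]
for c in('top','side'):
    im=grab_frame(c); B=cv2.resize(im[:,:,::-1],None,fx=4,fy=4,interpolation=2)
    for w in((.52,-.213,0),(.465,-.32,0),(.517,.301,.01)): cv2.polylines(B,[((hull(c,*w)+.5)*4).astype(np.int32)],True,(0,0,255),1)
    o=(proj(c,[[.52,-.213,.08] if c=='side' else [.5,-.25,.05]])[0]*4).astype(int); x,y=max(o[0]-195,0),max(o[1]-(350 if c=='side' else 250),0); out.append(B[y:y+590,x:x+390])
cv2.imwrite('pics/near2.png',np.hstack(out))
E
```

```text
t: 12.85
eef_pos: [0.5198, -0.1052, 0.1856]
ee_rot: [3.141, 0.0, -1.259]
force: [0.2, 0.3, 0.6]
width: 0.0875
gripper_force: 0.0
t: 13.75
eef_pos: [0.519, -0.2115, 0.1361]
ee_rot: [3.139, 0.002, -1.259]
force: [0.5, -0.4, 0.2]
width: 0.0877
gripper_force: 0.0
[ 0.51903279 -0.21145827  0.13605961]
```

View pics/near2.png

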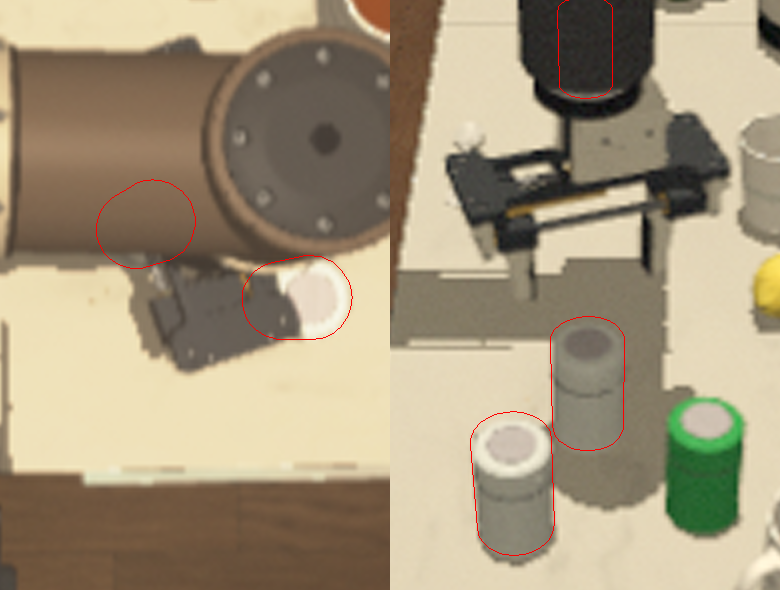

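Tin 2's outline fits at (.520,-.213), and tin 3 sits about 3 mm further out. I grasp tin 2.

```bash
python3 -m handwheel '[{"delta_pos":[0.03,-0.07,-0.6],"dr":[0,0,0]},{"delta_pos":[0,0,-0.7],"dr":[0,0,0]},{"delta_pos":[0,0,-0.7],"dr":[0,0,0]},{"delta_pos":[0,0,-0.65],"dr":[0,0,0]},{"delta_pos":[0,0,0],"dr":[0,0,0]},{"delta_pos":[0,0,0],"dr":[0,0,0]}]'
python3 -m handwheel '[{"delta_pos":[0,0,0],"dr":[0,0,0]},{"delta_pos":[0,0,0],"dr":[0,0,0]},{"delta_pos":[0,0,0],"dr":[0,0,0]},{"delta_pos":[0,0,0],"dr":[0,0,0]},{"delta_pos":[0,0,0],"dr":[0,0,0]},{"delta_pos":[0,0,0],"dr":[0,0,0]},{"delta_pos":[0,0,0],"dr":[0,0,0]}]' 1 25
python3 -m handwheel '[{"delta_pos":[0,0,0.2],"dr":[0,0,0]},{"delta_pos":[0,0,0.4],"dr":[0,0,0]},{"delta_pos":[0,0,0.7],"dr":[0,0,0]},{"delta_pos":[0,0,0.9],"dr":[0,0,0]},{"delta_pos":[0,0,0.9],"dr":[0,0,0]},{"delta_pos":[0,0,0.6],"dr":[0,0,0]},{"delta_pos":[0,0,0.3],"dr":[0,0,0]},{"delta_pos":[0,0,0],"dr":[0,0,0]},{"delta_pos":[0,0,0],"dr":[0,0,0]},{"delta_pos":[0,0,0],"dr":[0,0,0]}]'
python3 -m handwheel '[{"delta_pos":[0,0,0],"dr":[0,0,0]}]'
python3 -m handwheel '[{"delta_pos":[0,0,0],"dr":[0,0,0]}]'
```

```text
t: 14.45
eef_pos: [0.5218, -0.2141, 0.0593]
ee_rot: [-3.141, -0.001, -1.259]
force: [-0.1, -0.4, 0.4]
width: 0.0876
gripper_force: 0.0
t: 15.15
eef_pos: [0.521, -0.2143, 0.0587]
ee_rot: [3.141, -0.0, -1.259]
force: [-2.8, -1.7, 5.6]
width: 0.0576
gripper_force: 25.0
t: 16.15
eef_pos: [0.5204, -0.2138, 0.1771]
ee_rot: [3.14, 0.001, -1.26]
force: [-0.5, 0.6, -2.2]
width: 0.0571
gripper_force: 25.0
t: 16.25
eef_pos: [0.5206, -0.2139, 0.1773]
ee_rot: [3.14, 0.001, -1.26]
force: [-0.6, 0.7, -2.1]
width: 0.0576
gripper_force: 25.0
t: 16.35
eef_pos: [0.5209, -0.214, 0.1776]
ee_rot: [3.14, 0.001, -1.259]
force: [-1.1, -0.7, -1.6]
width: 0.0573
gripper_force: 25.0
```

Tin 2 is also light, at about 2 N, so tin 3 is the full one. Tin 2 goes to the near well (.548,.206).

```bash
python3 -m handwheel '[{"delta_pos":[0,0.3,0],"dr":[0,0,0]},{"delta_pos":[0.1,0.6,0],"dr":[0,0,0]},{"delta_pos":[0.1,0.9,0],"dr":[0,0,0]},{"delta_pos":[0.1,0.9,0],"dr":[0,0,0]},{"delta_pos":[0.1,0.9,0],"dr":[0,0,0]},{"delta_pos":[0.1,0.9,0],"dr":[0,0,0]},{"delta_pos":[0.1,0.9,0],"dr":[0,0,0]},{"delta_pos":[0.1,0.9,0],"dr":[0,0,0]},{"delta_pos":[0.1,0.9,0],"dr":[0,0,0]},{"delta_pos":[0.1,0.9,0],"dr":[0,0,0]}]'
python3 -m handwheel '[{"delta_pos":[0,0.9,0],"dr":[0,0,0]},{"delta_pos":[0,0.9,0],"dr":[0,0,0]},{"delta_pos":[0,0.9,0],"dr":[0,0,0]},{"delta_pos":[0,0.9,0],"dr":[0,0,0]},{"delta_pos":[0,0.9,0],"dr":[0,0,0]},{"delta_pos":[0,0.8,0],"dr":[0,0,0]},{"delta_pos":[0,0.5,0],"dr":[0,0,0]},{"delta_pos":[0,0.2,-0.4],"dr":[0,0,0]},{"delta_pos":[0,0,-0.8],"dr":[0,0,0]},{"delta_pos":[0,0,-0.8],"dr":[0,0,0]}]'
python3 -m handwheel '[{"delta_pos":[0,0,-0.5],"dr":[0,0,0]},{"delta_pos":[0,0,-0.2],"dr":[0,0,0]},{"delta_pos":[0,0,0],"dr":[0,0,0]},{"delta_pos":[0,0,0],"dr":[0,0,0]}]'
python3 - <<'E'
from fit import *
p=get_state()['eef_pos']; print(p)
out=[]
for c in('top','side'):
    im=grab_frame(c); B=cv2.resize(im[:,:,::-1],None,fx=4,fy=4,interpolation=2)
    t=np.linspace(0,6.283,60)
    for w in((.548,.206),):
        cv2.polylines(B,[((proj(c,np.c_[w[0]+.033*np.cos(t),w[1]+.033*np.sin(t),0*t+.024])+.5)*4).astype(np.int32)],True,(0,255,255),1)
    for h in((p[0],p[1],p[2]-.0587),(.517,.301,.01)): cv2.polylines(B,[((hull(c,*h)+.5)*4).astype(np.int32)],True,(0,0,255),1)
    o=(proj(c,[[.53,.25,.05]])[0]*4).astype(int); x,y=max(o[0]-195,0),max(o[1]-200,0); out.append(B[y:y+400,x:x+390])
cv2.imwrite('pics/well2.png',np.hstack(out))
E
```

```text
t: 17.35
eef_pos: [0.5478, 0.0307, 0.1783]
ee_rot: [-3.141, 0.001, -1.26]
force: [0.5, 0.3, -2.1]
width: 0.0573
gripper_force: 25.0
t: 18.35
eef_pos: [0.5479, 0.2088, 0.1171]
ee_rot: [-3.141, 0.0, -1.259]
force: [0.7, -0.5, -1.8]
width: 0.0572
gripper_force: 25.0
t: 18.75
eef_pos: [0.5486, 0.2089, 0.0978]
ee_rot: [-3.141, -0.0, -1.26]
force: [-0.3, -0.2, -1.3]
width: 0.0572
gripper_force: 25.0
[0.54862919 0.20889413 0.09782989]
```

View pics/well2.png

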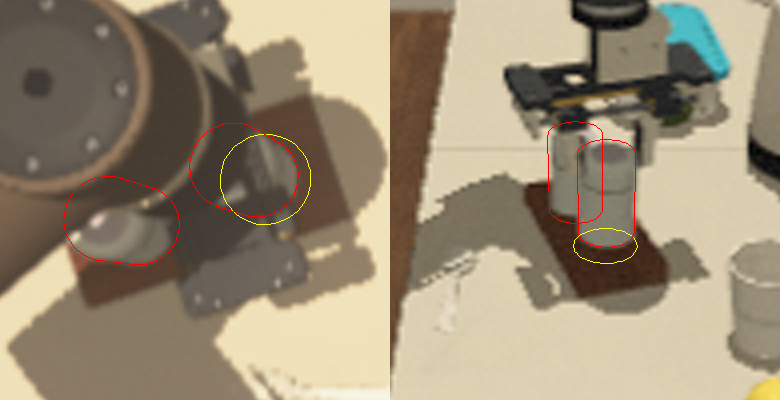

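Tin 1 stands in the far well, and the held tin's outline agrees with its prediction. I shift it 3 mm in -y and lower it in steps.

```bash
python3 -m handwheel '[{"delta_pos":[0,-0.1,0],"dr":[0,0,0]},{"delta_pos":[0,0,-0.2],"dr":[0,0,0]},{"delta_pos":[0,0,-0.2],"dr":[0,0,0]},{"delta_pos":[0,0,-0.15],"dr":[0,0,0]},{"delta_pos":[0,0,0],"dr":[0,0,0]},{"delta_pos":[0,0,0],"dr":[0,0,0]}]'
python3 -m handwheel '[{"delta_pos":[0,0,-0.1],"dr":[0,0,0]},{"delta_pos":[0,0,-0.1],"dr":[0,0,0]},{"delta_pos":[0,0,-0.1],"dr":[0,0,0]},{"delta_pos":[0,0,0],"dr":[0,0,0]},{"delta_pos":[0,0,0],"dr":[0,0,0]}]'
```

```text
t: 19.45
eef_pos: [0.5481, 0.2059, 0.0806]
ee_rot: [3.141, -0.0, -1.259]
force: [-0.1, 0.3, -1.7]
width: 0.0575
gripper_force: 25.0
t: 19.95
eef_pos: [0.5481, 0.2059, 0.0718]
ee_rot: [3.141, -0.0, -1.259]
force: [0.3, 0.9, -2.0]
width: 0.0572
gripper_force: 25.0
```

```bash
python3 -m handwheel '[{"delta_pos":[0,0,-0.06],"dr":[0,0,0]},{"delta_pos":[0,0,-0.05],"dr":[0,0,0]},{"delta_pos":[0,0,0],"dr":[0,0,0]},{"delta_pos":[0,0,0],"dr":[0,0,0]}]'
python3 -m handwheel '[{"delta_pos":[0,0,0],"dr":[0,0,0]},{"delta_pos":[0,0,0],"dr":[0,0,0]},{"delta_pos":[0,0,0],"dr":[0,0,0]},{"delta_pos":[0,0,0],"dr":[0,0,0]},{"delta_pos":[0,0,0],"dr":[0,0,0]},{"delta_pos":[0,0,0],"dr":[0,0,0]}]' -1
python3 -m handwheel '[{"delta_pos":[0,0,0.5],"dr":[0,0,0]},{"delta_pos":[0,0,0.8],"dr":[0,0,0]},{"delta_pos":[0,0,0.9],"dr":[0,0,0]},{"delta_pos":[0,0,0.9],"dr":[0,0,0]},{"delta_pos":[0,0,0.9],"dr":[0,0,0]},{"delta_pos":[-0.1,-0.4,0],"dr":[0,0,0]},{"delta_pos":[-0.1,-0.9,0],"dr":[0,0,0]},{"delta_pos":[-0.1,-0.9,0],"dr":[0,0,0]},{"delta_pos":[-0.1,-0.9,0],"dr":[0,0,0]},{"delta_pos":[-0.1,-0.9,0],"dr":[0,0,0]}]'
python3 -m handwheel '[{"delta_pos":[-0.2,-0.95,0],"dr":[0,0,0]},{"delta_pos":[-0.2,-0.95,0],"dr":[0,0,0]},{"delta_pos":[-0.2,-0.95,0],"dr":[0,0,0]},{"delta_pos":[-0.2,-0.95,0],"dr":[0,0,0]},{"delta_pos":[-0.2,-0.95,0],"dr":[0,0,0]},{"delta_pos":[-0.2,-0.95,0],"dr":[0,0,0]},{"delta_pos":[-0.2,-0.95,0],"dr":[0,0,0]},{"delta_pos":[-0.2,-0.95,0],"dr":[0,0,0]},{"delta_pos":[-0.2,-0.95,0],"dr":[0,0,0]},{"delta_pos":[-0.2,-0.95,0],"dr":[0,0,0]}]'
```

```text
t: 20.35
eef_pos: [0.5482, 0.206, 0.0688]
ee_rot: [-3.141, 0.0, -1.259]
force: [-1.2, -0.2, -0.0]
width: 0.057
gripper_force: 25.0
t: 20.95
eef_pos: [0.5482, 0.206, 0.0686]
ee_rot: [-3.142, -0.0, -1.259]
force: [0.8, -0.2, -0.2]
width: 0.0872
gripper_force: 0.0
t: 21.95
eef_pos: [0.5328, 0.0848, 0.1884]
ee_rot: [-3.142, -0.0, -1.259]
force: [0.6, 0.7, -0.1]
width: 0.0877
gripper_force: 0.0
t: 22.95
eef_pos: [0.4726, -0.2003, 0.1884]
ee_rot: [-3.141, -0.0, -1.259]
force: [0.7, 0.1, 0.1]
width: 0.0876
gripper_force: 0.0
```

```bash
python3 -m handwheel '[{"delta_pos":[-0.06,-0.9,0],"dr":[0,0,0]},{"delta_pos":[-0.06,-0.9,0],"dr":[0,0,0]},{"delta_pos":[-0.06,-0.9,0],"dr":[0,0,0]},{"delta_pos":[-0.06,-0.8,0],"dr":[0,0,0]},{"delta_pos":[0,-0.5,0],"dr":[0,0,0]},{"delta_pos":[0,0,-0.5],"dr":[0,0,0]},{"delta_pos":[0,0,-0.7],"dr":[0,0,0]},{"delta_pos":[0,0,-0.4],"dr":[0,0,0]},{"delta_pos":[0,0,0],"dr":[0,0,0]},{"delta_pos":[0,0,0],"dr":[0,0,0]}]'
python3 - <<'E'
from fit import *
print(get_state()['eef_pos'])
c='side';im=grab_frame(c);B=cv2.resize(im[:,:,::-1],None,fx=4,fy=4,interpolation=2)
for w in((.465,-.322,0),(.548,.206,.01),(.517,.301,.01)): cv2.polylines(B,[((hull(c,*w)+.5)*4).astype(np.int32)],True,(0,0,255),1)
cv2.imwrite('pics/near3.png',B[520:1120,680:1320])
E
```

```text
t: 23.95
eef_pos: [0.4662, -0.319, 0.1409]
ee_rot: [3.141, -0.0, -1.259]
force: [-0.1, -0.3, -0.2]
width: 0.0874
gripper_force: 0.0
[ 0.4662324  -0.31904223  0.14092253]
```

View pics/near3.png

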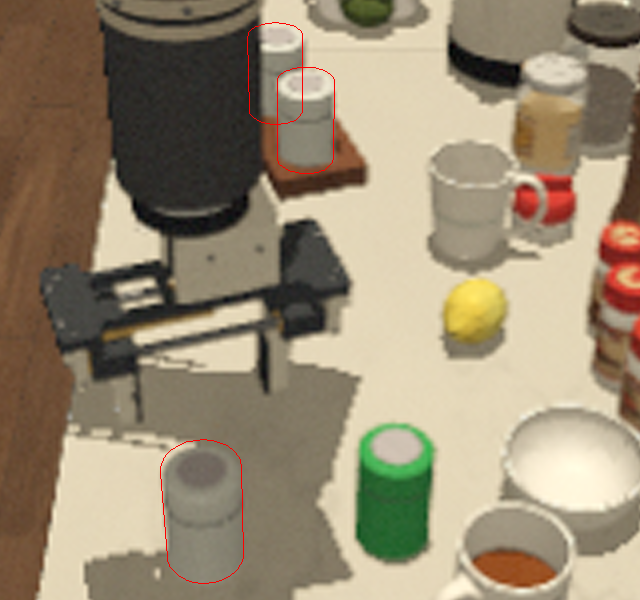

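Both light tins stand upright in the wells (280,70 and 305,120), and tin 3 (203,515) fits the outline at (.465,-.322). I grasp it and lift.

```bash
python3 -m handwheel '[{"delta_pos":[-0.03,-0.08,-0.6],"dr":[0,0,0]},{"delta_pos":[0,0,-0.8],"dr":[0,0,0]},{"delta_pos":[0,0,-0.8],"dr":[0,0,0]},{"delta_pos":[0,0,-0.6],"dr":[0,0,0]},{"delta_pos":[0,0,0],"dr":[0,0,0]},{"delta_pos":[0,0,0],"dr":[0,0,0]}]'
python3 -m handwheel '[{"delta_pos":[0,0,0],"dr":[0,0,0]},{"delta_pos":[0,0,0],"dr":[0,0,0]},{"delta_pos":[0,0,0],"dr":[0,0,0]},{"delta_pos":[0,0,0],"dr":[0,0,0]},{"delta_pos":[0,0,0],"dr":[0,0,0]},{"delta_pos":[0,0,0],"dr":[0,0,0]},{"delta_pos":[0,0,0],"dr":[0,0,0]}]' 1 30
python3 -m handwheel '[{"delta_pos":[0,0,0.2],"dr":[0,0,0]},{"delta_pos":[0,0,0.4],"dr":[0,0,0]},{"delta_pos":[0,0,0.6],"dr":[0,0,0]},{"delta_pos":[0,0,0.7],"dr":[0,0,0]},{"delta_pos":[0,0,0.7],"dr":[0,0,0]},{"delta_pos":[0,0,0.7],"dr":[0,0,0]},{"delta_pos":[0,0,0.7],"dr":[0,0,0]},{"delta_pos":[0,0,0.7],"dr":[0,0,0]},{"delta_pos":[0,0,0.7],"dr":[0,0,0]},{"delta_pos":[0,0,0.7],"dr":[0,0,0]}]'
python3 -m handwheel '[{"delta_pos":[0,0,0.6],"dr":[0,0,0]},{"delta_pos":[0,0,0.3],"dr":[0,0,0]},{"delta_pos":[0,0,0],"dr":[0,0,0]},{"delta_pos":[0,0,0],"dr":[0,0,0]},{"delta_pos":[0,0,0],"dr":[0,0,0]},{"delta_pos":[0,0,0],"dr":[0,0,0]},{"delta_pos":[0,0,0],"dr":[0,0,0]}]'
python3 - <<'E'
from fit import *
p=get_state()['eef_pos']; print(p)
c='side';im=grab_frame(c);B=cv2.resize(im[:,:,::-1],None,fx=4,fy=4,interpolation=2)
for w in((p[0],p[1],p[2]-.057),(.548,.206,.01),(.517,.301,.01)): cv2.polylines(B,[((hull(c,*w)+.5)*4).astype(np.int32)],True,(0,0,255),1)
cv2.imwrite('pics/end.png',B[440:1040,600:1320])
E
```

```text
t: 24.6
eef_pos: [0.4658, -0.3217, 0.0576]
ee_rot: [-3.141, -0.001, -1.259]
force: [0.8, -0.6, -0.1]
width: 0.0874
gripper_force: 0.0
t: 25.3
eef_pos: [0.4647, -0.3217, 0.057]
ee_rot: [3.141, -0.0, -1.259]
force: [-3.1, -1.2, 5.5]
width: 0.057
gripper_force: 30.0
t: 26.3
eef_pos: [0.4647, -0.3209, 0.2407]
ee_rot: [-3.141, 0.001, -1.259]
force: [-0.1, 0.2, -4.8]
width: 0.057
gripper_force: 30.0
t: 27.0
eef_pos: [0.4648, -0.3213, 0.2659]
ee_rot: [3.141, 0.001, -1.259]
force: [-0.0, 0.5, -4.5]
width: 0.057
gripper_force: 30.0
[ 0.46483717 -0.32131796  0.26586011]
```

View pics/end.png

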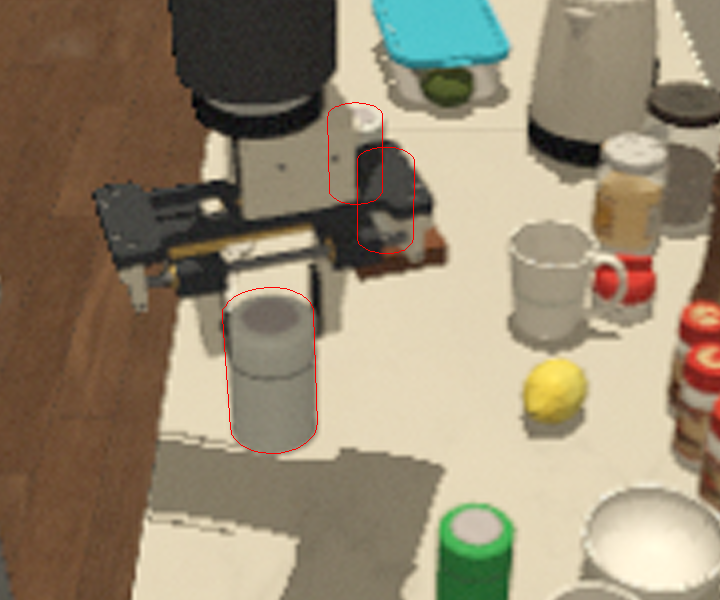

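Tin 3 is held upright with its underside about 0.21 m up. It reads about 4.6 N against about 2 N for the other two, and the bystanders have not moved.

```bash
python3 -c "
from station import *
print(get_state()['force']); print(job_done())"
```

```text
[-0.21913318  0.6461126  -5.13208962]
the job is handed in; nothing more can be done
None
```

The job is handed in: the two light tins stand in the holder wells, the full tin is held upright in the gripper with its underside about 21 cm above the worktop, and the run took about 27 s of the 72 s allowed.

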